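# Press an idler arm's bush home with the bench locking pliers

## Task

The brass bush in the idler arm still stands proud; press it home with the locking pliers bolted to the bench: lay the arm on the steel bed and push it gently back under the raised jaw until its bushed eye comes up firmly against both locating pins, then squeeze the blue handle down over centre until the pliers stay locked by themselves, and take your hand off. Then flick the red release lever so that the jaw springs open, and leave the arm there against the pins with its bush flush. Never push on the pliers, or the arm against the pins, with more than about 30 N, and leave the screwdriver, jar, cutter and tape alone.

Things in the scene. Friction and masses are not known exactly. Their poses are not given: they have to be found in the camera images.
- locking_pliers: Locking pliers on a grey base plate (64 x 262 x 10 mm, local y -156 to +106) bolted to the bench. Origin: underside of the plate, below the jaw's pivot; local +y points from the handle to the jaws, z up. Fixed jaw: a flat steel bed, 42 mm wide, y +16 to +100 mm, top at z = 24 mm. A return spring holds handle and moving jaw open; the jaw comes down as the handle is pressed.
- pad_face (a point): Underside of the orange tip (19 mm across) on the moving jaw's spindle, over local y = +42 mm of the pliers. Open: its lowest edge is 55 mm above the bench, the jaw reaches to y = +52 mm and up to 97 mm above the bench. It yields 1 to 2 mm under load.
- nest (a point): The point on the bed's top (local 0, +42, +24 mm of the pliers) where the centre of the arm's eye lies when it touches both locating pins; the middle of the closed jaw's tip comes down here.
- locating_pins: Two dark steel dowel pins, diameter 8 mm, standing 11 mm above the bed at local x = -16.5 and +16.5 mm, y = +32.5 mm of the pliers, so that the round eye nests between them. The body's origin is that of the pliers.
- idler_arm: Loose aluminium arm, 220 g, 16 mm high, lying flat. Origin: underside, centre of its eye (30 mm diameter). A straight web (12 mm wide, 14 mm high, y = 11 to 73 mm) leads along local +y to a round boss (20 mm diameter, centre y = 78, end y = 88 mm). On the bed its +y points along the pliers' +y, web and boss away from the pins; its exact direction does not matter.
- bush (a joint): How far the brass flanged bush (22 mm diameter, flange 2 mm thick) stands proud in the eye, in m: 0 = home, its flange flush on the eye (top 18 mm above the arm's underside); 0.0035 to 0.0055 at the start. It is a tight fit: it takes about 20 N to move it, and it stays where it is pushed.
- handle: The moving handle of the pliers with a blue grip 22 mm wide, above the base plate. Its origin is its pivot on the jaw.
- handle_press (a point): Top of the blue grip, where to press, 23 mm from its end: 127 mm above the bench, local y = -92 mm of the pliers when open; 78 mm, y = -98 mm when locked. Pressing down takes 4 N at first, a peak of 10 to 18 N as the tip meets the proud bush (near 110 mm), then less and less; the last 4 mm are past centre: there it goes to its stop by itself and stays.
- release_lever: Red release lever in the fixed handle; its tail sticks out behind the blue handle. Its origin is its pivot.
- release_tab (a point): Top of the red lever's tail (20 mm wide, local y = -147 to -182 mm of the pliers), 52 mm above the bench at rest. Pressed down with 6 to 8 N it lifts the locked handle back over centre within 8 to 14 mm of travel (its stop is at 17 mm); handle and jaw spring open. Let go, it springs back.
- screwdriver: Screwdriver with amber grip, about 190 mm long, lying on the bench in front of the pliers; origin at the middle of its underside. Leave it.
- jar: White jar with a yellow lid, 55 mm across, 70 mm high, behind the pliers; origin at the middle of its underside. Leave it.
- cutter: Red-handled flush cutter, 60 x 110 x 12 mm, behind the pliers; origin at the middle of its underside. Leave it.
- tape: Roll of blue tape, 68 mm across, 18 mm high, left of the jar; origin at the middle of its underside. Leave it.
There are look-alikes about, which are no part of the job. Of the things that look like the idler_arm, the larger one is meant.

How it is judged (in metres and radians):
On the way, in this order (a step that is already met when the one before it is completed fails the run):
1. the arm lies on the bed, its eye pushed up against both pins, bush still proud, pliers open (distance between idler_arm and nest below 0.0015 m and contact force between idler_arm and locating_pins above 0.5 N and value of joint bush above 0.002 m and z of handle_press in the frame of locking_pliers above 0.115 m), for 0.1 s.
2. the pliers stand locked by themselves on the seated eye, the bush is pressed home, and the robot has let go of them (distance between idler_arm and nest below 0.0015 m and value of joint bush below 0.0006 m and z of handle_press in the frame of locking_pliers below 0.0795 m and contact force between each of the fingers, the arm and locking_pliers below 0.2 N), for 0.3 s.
At the end, for the whole second after the job is handed in: Pliers open again (handle_press more than 115 mm above the base plate's underside) and at rest; the bush home to within 0.6 mm; the arm at rest on the bed with the centre of its eye within 1.5 mm of the nest (distance between idler_arm and nest below 0.0015 m and value of joint bush below 0.0006 m and z of handle_press in the frame of locking_pliers above 0.115 m and linear speed of each of idler_arm, handle below 0.02 m/s); the robot touches nothing.
It fails at once if the pliers (handle, release lever, jaw or frame) are pushed with more than 30 N (contact force between any of the fingers, the arm and locking_pliers above 30 N).
It fails at once if the arm is driven against the locating pins with more than 30 N (contact force between idler_arm and locating_pins above 30 N).
It fails at once if the screwdriver, jar, red cutter or blue tape is moved by more than 2 cm (distance of any of screwdriver, jar, cutter, tape from where it was at the start of the episode above 0.02 m).
It also fails if it takes over 72 s, if anything falls off the work surface, if the arm or the gripper's body presses on something with over 40 N, if the wrist force passes 120 N, or if a joint passes its speed limit or range.

## Robot

A 6-joint arm with a two-finger parallel gripper is mounted at the origin on a cart in front of the work surface, level with it; the furniture and walls round the work are solid. World frame = base frame: x ahead of the robot, y to its left, z up, the work surface at z = 0. Lengths are in mm, angles in rad, forces in N, time in s.
With the tool pointing down it reaches from about 275 to 1000 mm from the base axis. Payload 8.4 kg.
Tool frame: the origin (TCP) lies at the very end of the fingers, on their centre line; the grasp point (between the pads) lies 19 mm behind it; z points along the fingers, y is the line along which they close (so a half turn about z gives the same grasp; the last joint's range is limited). The gripper opens to 85 mm and grips with 20 to 120 N. Pads are 22 mm wide; open, the fingers measure 114 mm over their backs; the gripper's body (76 mm by 85 mm) begins 54 mm behind the grasp point. The pads swing forward as they close: fully open they stand 13 mm farther back than shut.
Start: joints at [-1.34, 0.353, 1.633, -0, 1.155, -0.002], TCP at [144.188, -608.143, 200.881] pointing down, gripper open.
Joint ranges: [-2.63, 2.63], [-0.92, 2.1], [0.06, 2.66], [-1.3, 4.44], [0, 2.69], [-3.02, 3.02]. Speed limits (rad/s): [2.22, 2.22, 2.79, 3.14, 3.14, 3.14].

## Interface

Orientations are given as [roll, pitch, yaw] about the fixed x, y, z axes, in that order (R = Rz(yaw) Ry(pitch) Rx(roll)).
In Python, from rig import sensors, grab_frame, camera_params, order gives the robot as it stands. The module is installed in compiled form; this text tells all that it offers.
- The arm moves only by the tool move_arm, never from a script. Its argument "motion" is a list of rows, each a list of 7 numbers: the turn, a rotation vector about the tool's x, y, z in a scale on which 1.0 is 360 degrees, then the shift along the tool's x, y, z in parts of the range, where 1.0 means 0.6 m, then the finger opening in m, from 0 to 0.0854. A call has 1 to 8 rows; each row is the pose to reach, as a shift and turn from the pose commanded when the call began, along the tool's axes at that moment; what a row does not reach only later rows make up. A row lasts 1/8 s, in which the tool goes at most 62.5 mm and 10.7 degrees, less where a joint would pass 70% of its speed; a pose out of reach is approached as far as the arm can. Shift and turn numbers lie between -1 and 1, and a call with a number outside is refused. A call with a gripper value outside its range is refused whole. The fingers move at their own pace and stop on an object; "grip_force" is the grip in N (left out, the last holds). Time passes only in rows, so rows that repeat a pose let the fingers close. It gives the time, the measured TCP pose, the force, the opening and the grip force at its end, in the units of the state.
- sensors.sense(): the state, without advancing time (a new reading comes with each control period).
- grab_frame(name): name is "side" or "top" or "wrist"; returns (picture, depth): 480x640x3 uint8, red, green, blue; 480x640 float32, mm along the optical axis (not along the pixel's ray), 0 where there is no reading.
- camera_params(name): a dict with "camera_matrix" (3x3 intrinsics, pixels), "k1" (the pictures are not rectified: a ray, as slopes to the right and down, at radius r is drawn at 1 + k1 r^2 times it, then the intrinsics apply), "world_from_camera" (4x4, takes a point from camera to world coordinates). Camera axes: x right, y down, z forward; pixel columns grow to the right and rows downward; lengths in mm; the calibration is good to about 2 mm. A picture is of the moment at which its call begins: read the wrist's pose just before it. camera_params takes no time and is no camera call; for the wrist camera it gives the pose at the moment of the call.
- order.sign_off(): hands the job in; it is judged then, once.
The state is a dict: "clock": time; "qpos": joint angles; "qvel": joint speeds; "joint_efforts": joint torques, N m; "eef_pos": TCP position; "tcp_rot": TCP orientation; "contact_force": force on the tool from outside, world axes, zero at the start; "wrist_torque": the same for the moment, N m; "opening": opening from 0.0 (shut) to 1.0 (fully open); "grasp_force": force on a finger pad.
Only numpy, scipy, OpenCV 4.12 (cv2) and the standard library are available. Lean on these libraries where they do the work, as an engineer would, in place of code of your own. Each camera call takes 0.05 s, during which the arm holds its last target. There are 200 camera calls.

## Working session

There is one attempt and no reset: what is moved stays moved. The work goes in short steps, Python scripts to look and compute and a tool call to move; the robot and the scene stay as the last step left them, time stands still between calls to the robot, and variables do not carry over. Pictures are saved under pics/ and viewed, at most 10 in all, crops included, and the job is handed in when it is done.

Besides the shell and the picture viewer there is one more tool, called after "Call:" as name(argument=value, ...), one argument or row to a line, values as JSON. move_arm: Moves the arm, as the interface text tells. Its arguments: {"type":"object","properties":{"motion":{"type":"array","items":{"type":"array","items":{"type":"number"}}},"grip_force":{"type":"number"}},"required":["motion"]}

```bash
mkdir -p pics && cat > h.py <<'E'
import numpy as np, cv2
from rig import sensors, grab_frame, camera_params, order
def cloud(name):
    p=camera_params(name); im,d=grab_frame(name)
    K=np.array(p["camera_matrix"],float); T=np.array(p["world_from_camera"],float); k1=p["k1"]
    v,u=np.mgrid[0:480,0:640]
    x=(u-K[0,2])/K[0,0]; y=(v-K[1,2])/K[1,1]
    a,b=x.copy(),y.copy()
    for _ in range(8):
        s=1+k1*(a*a+b*b); a=x/s; b=y/s
    P=np.stack([a*d,b*d,d],-1)@T[:3,:3].T+T[:3,3]
    P[d<=0]=np.nan
    return im,d,P
def save(name,im): cv2.imwrite("pics/"+name,im[...,::-1])
E
python3 - <<'E'
from h import *
for n in ("side","top"):
    im,d,P=cloud(n); save(n+"0.png",im); np.savez(n+"0.npz",im=im,d=d,P=P)
    print(n,camera_params(n)["world_from_camera"],(d>0).mean())
print(sensors.sense())
E
```

```text
side [[-9.60734492e-01 -1.32488461e-01  2.43795086e-01  3.11660450e+02]
 [-2.76574215e-01  5.27779449e-01 -8.03091251e-01  7.11984606e+02]
 [-2.22697120e-02 -8.38984899e-01 -5.43698813e-01  5.72479070e+02]
 [ 0.00000000e+00  0.00000000e+00  0.00000000e+00  1.00000000e+00]] 0.9960221354166666
top [[ 1.67402424e-03 -9.71519325e-01  2.36954423e-01  2.91957074e+02]
 [-9.99995910e-01 -2.17588601e-03 -1.85646636e-03 -3.17233161e+00]
 [ 2.31917876e-03 -2.36950346e-01 -9.71518994e-01  1.17420798e+03]
 [ 0.00000000e+00  0.00000000e+00  0.00000000e+00  1.00000000e+00]] 0.9962044270833333
{'clock': 0.1, 'qpos': array([-1.34041082e+00,  3.53610021e-01,  1.63404200e+00,  8.82286995e-06,
        1.15521475e+00, -2.37194484e-03]), 'qvel': array([ 0.00107403,  0.00023535, -0.0020737 , -0.0004907 ,  0.00140114,
        0.00026273]), 'joint_efforts': array([-2.37561007e-04, -6.06355691e+01, -3.42818499e+01,  4.32792388e-05,
        3.83614388e-03,  4.53927839e-05]), 'eef_pos': array([ 144.07778533, -607.69116376,  200.22494358]), 'tcp_rot': array([-3.14031856e+00, -1.10894331e-05,  2.32753873e-01]), 'contact_force': array([-0.2618893 ,  0.4487598 , -0.02293501]), 'wrist_torque': array([ 0.05363182,  0.0171432 , -0.00076697]), 'grasp_force': 0.0, 'opening': 1.0014147874448798}
```

View pics/top0.png

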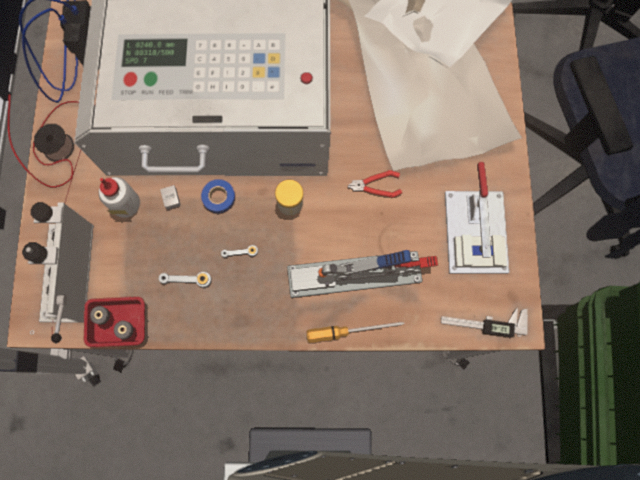

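View pics/side0.png

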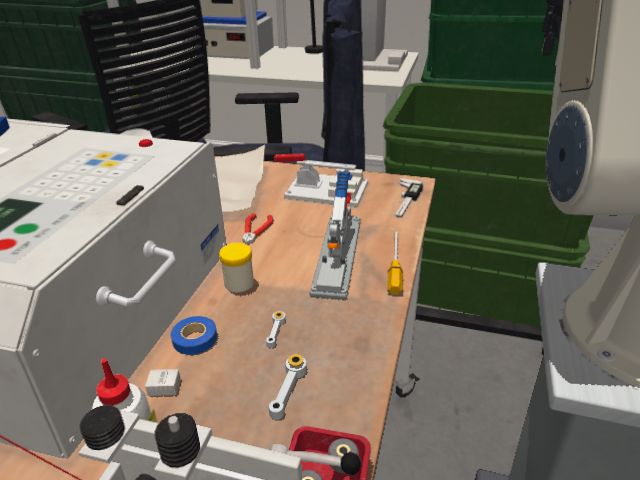

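The top view shows the large arm with its eye at about (203,279) and its boss at (164,279). The pliers' plate spans (289..423, 250..297) with the jaws to the left. The smaller look-alike is at (240,252). The side view agrees with this.

```bash
python3 - <<'E'
from h import *
z=np.load("top0.npz"); im,P=z["im"],z["P"]
hsv=cv2.cvtColor(im,cv2.COLOR_RGB2HSV)
def box(a): m=np.zeros((480,640),bool); m[a[1]:a[3],a[0]:a[2]]=1; return m
Z=P[...,2]
print("bench z",np.nanmedian(Z[300:310,230:280]))
# larger arm
m=box((150,262,222,298))&(Z>8)
q=P[m]; print("arm n",m.sum(), "zmed",np.median(q[:,2]),"y",q[:,1].min(),q[:,1].max(),"x",q[:,0].min(),q[:,0].max())
(c,s,a)=cv2.minAreaRect(q[:,:2].astype(np.float32)); print("rect",c,s,a)
for lo,hi in((0,9),(9,15),(15,99)):
    pass
ye=q[:,1].min(); e=q[q[:,1]<ye+28]; b=q[q[:,1]>q[:,1].max()-20]
print("eye circle",cv2.minEnclosingCircle(e[:,:2].astype(np.float32)),"zmax",np.percentile(e[:,2],[50,80,95]),"boss",cv2.minEnclosingCircle(b[:,:2].astype(np.float32)))
br=box((150,262,222,298))&(hsv[...,1]>120)&(hsv[...,0]>15)&(hsv[...,0]<32)&(Z>10)
print("brass",br.sum(),np.median(P[br],0))
# plate
m=box((280,240,430,302))&(Z>6)&(Z<14)&(hsv[...,1]<60)
q=P[m]; r=cv2.minAreaRect(q[:,:2].astype(np.float32)); print("plate",m.sum(),r,np.median(q[:,2])); print(cv2.boxPoints(r))
for n,c in(("blue",(hsv[...,0]>95)&(hsv[...,0]<125)&(hsv[...,1]>120)),("red",((hsv[...,0]<6)|(hsv[...,0]>174))&(hsv[...,1]>150)),("orange",(hsv[...,0]>=5)&(hsv[...,0]<14)&(hsv[...,1]>190))):
    m=box((300,240,445,302))&c&(Z>20); q=P[m]; print(n,m.sum(),np.median(q,0),q.min(0),q.max(0))
s=np.load("side0.npz"); I,Q=s["im"],s["P"]; h2=cv2.cvtColor(I,cv2.COLOR_RGB2HSV)
m=np.zeros((480,640),bool); m[345:425,262:312]=1; m&=Q[...,2]>8; q=Q[m]
print("side arm",m.sum(),cv2.minAreaRect(q[:,:2].astype(np.float32)))
m=np.zeros((480,640),bool); m[210:300,305:365]=1; m&=(Q[...,2]>6)&(Q[...,2]<14)&(h2[...,1]<60); q=Q[m]
r=cv2.minAreaRect(q[:,:2].astype(np.float32));print("side plate",m.sum(),r); print(cv2.boxPoints(r))
a=cv2.resize(im[235:305,280:440],(800,350),interpolation=cv2.INTER_CUBIC); b=cv2.resize(I[160:300,300:380],(340,595))[:250]
save("c1.png",a)
E
```

```text
bench z -0.23211427572937282
arm n 439 zmed 15.266726300791333 y 192.33404951452172 296.98164617505574 x 480.1309091954171 508.71949307361876
rect (493.4936828613281, 244.592041015625) (28.581310272216797, 104.57624053955078) 1.549270510673523
eye circle ((494.49224853515625, 207.30819702148438), 15.254908561706543) zmax [19.32109117 23.30682405 25.39275582] boss ((496.15057373046875, 286.5892028808594), 10.399967193603516)
brass 54 [493.34577561 207.32360775  22.79487721]
plate 1602 ((507.142822265625, -88.90010070800781), (64.27252197265625, 261.6425476074219), 6.716101169586182) 9.870252407303042
[[ 459.92755    37.26512 ]
 [ 490.52658  -222.58199 ]
 [ 554.3581   -215.06532 ]
 [ 523.75903    44.781784]]
blue 12 [ 521.49074865 -172.14787843  134.06647454] [ 512.12450583 -174.2122691   132.77479562] [ 525.17311025 -170.16517309  136.29239095]
red 206 [ 520.77115255 -216.86052383   50.26176435] [ 512.58926812 -242.75411204   42.0331543 ] [ 534.29469927 -168.58062446   57.55933044]
  return _methods._mean(a, axis=axis, dtype=dtype,
  ret = um.true_divide(
Traceback (most recent call last):
ValueError: zero-size array to reduction operation minimum which has no identity
```

```bash
python3 - <<'E'
from h import *
def box(a): m=np.zeros((480,640),bool); m[a[1]:a[3],a[0]:a[2]]=1; return m
z=np.load("top0.npz"); im,P=z["im"],z["P"]
s=np.load("side0.npz"); I,Q=s["im"],s["P"]; h2=cv2.cvtColor(I,cv2.COLOR_RGB2HSV)
m=box((150,262,222,298))&(P[...,2]>11); q=P[m]
w=q[(q[:,1]>226)&(q[:,1]<272)]; f=np.polyfit(w[:,1],w[:,0],1); print("top web",len(w),f,np.polyval(f,[207,265,286]))
m=box((262,345,312,425))&(Q[...,2]>11); q=Q[m]
w=q[(q[:,1]>226)&(q[:,1]<272)]; f=np.polyfit(w[:,1],w[:,0],1); print("side web",len(w),f,np.polyval(f,[207,265,286]))
print("side y",q[:,1].min(),q[:,1].max(), cv2.minEnclosingCircle(q[q[:,1]<q[:,1].min()+28][:,:2].astype(np.float32)))
m=box((305,210,365,300))&(Q[...,2]>6)&(Q[...,2]<14)&(h2[...,1]<60); q=Q[m]
r=cv2.minAreaRect(q[:,:2].astype(np.float32));print("side plate",m.sum(),r)
m=box((305,150,365,300))&(Q[...,2]>22)&(Q[...,2]<26)&(h2[...,1]<60); q=Q[m]
print("side bed",m.sum(),cv2.minAreaRect(q[:,:2].astype(np.float32)))
m=box((310,210,350,260))&(h2[...,0]>=4)&(h2[...,0]<14)&(h2[...,1]>190); q=Q[m]; print("orange",m.sum(),np.median(q,0),q.min(0),q.max(0))
m=box((325,160,360,215))&(h2[...,0]>95)&(h2[...,0]<125)&(h2[...,1]>120); q=Q[m]; print("blue",m.sum(),np.median(q,0),q.min(0),q.max(0))
a=cv2.resize(im[235:305,280:440],(800,350),interpolation=cv2.INTER_CUBIC); save("c1.png",a)
E
```

```text
top web 120 [2.4559285e-02 4.8939166e+02] [494.47543175 495.89987027 496.41561526]
side web 249 [2.11742138e-02 4.91607398e+02] [495.99046054 497.21856494 497.66322342]
side y 194.21777125503343 297.92133313433254 ((496.2625732421875, 208.21804809570312), 15.466608047485352)
side plate 1199 ((508.9466857910156, -88.87570190429688), (64.06593322753906, 266.94580078125), 6.971741199493408)
side bed 728 ((560.7435302734375, -166.66738891601562), (127.00909423828125, 419.2716064453125), 6.664712429046631)
orange 14 [503.84603421 -21.59437069  69.17986074] [493.08850946 -57.42586897  47.9308968 ] [514.62566281 -14.00518318  74.44987762]
blue 247 [nan nan nan] [nan nan nan] [nan nan nan]
```

The rows are not in the units I measure in: shifts go in shares of 0.6 m and turns go in shares of 360 degrees. I convert before sending: -0.35 m / 0.6 = -0.5833, -0.3 m / 0.6 = -0.5, -1.3 rad / 6.2832 = -0.2069.

Call:
move_arm(
  motion=[
    [0, 0, -0.0255, 0, 0, -0.0833, 0.0854],
    [0, 0, -0.0509, 0.0167, -0.0833, -0.0833, 0.0854],
    [0, 0, -0.0764, 0.0667, -0.1667, -0.0833, 0.0854],
    [0, 0, -0.1019, 0.15, -0.25, -0.0833, 0.0854],
    [0, 0, -0.1273, 0.2333, -0.3333, -0.0833, 0.0854],
    [0, 0, -0.1528, 0.3167, -0.4167, -0.0833, 0.0854],
    [0, 0, -0.1783, 0.4, -0.5, -0.0833, 0.0854],
    [0, 0, -0.2069, 0.4833, -0.5833, -0.0833, 0.0854],
  ],
)

```text
clock: 1.1
eef_pos: [324.6, -233.8, 250.9]
tcp_rot: [3.141, 0.0, 1.538]
contact_force: [1.0, -0.3, -0.2]
opening: 1.001
grasp_force: 0.0
```

In the tool's units: 0.44 m / 0.6 = 0.7333, 0.385 m / 0.6 = 0.6417, -0.01 rad / 6.2832 = -0.0016.

Call:
move_arm(
  motion=[
    [0, 0, -0.0016, 0.0917, 0.03, 0, 0.0854],
    [0, 0, -0.0016, 0.1833, 0.06, 0, 0.0854],
    [0, 0, -0.0016, 0.275, 0.09, 0, 0.0854],
    [0, 0, -0.0016, 0.3667, 0.12, 0, 0.0854],
    [0, 0, -0.0016, 0.4583, 0.15, 0, 0.0854],
    [0, 0, -0.0016, 0.55, 0.18, 0.05, 0.0854],
    [0, 0, -0.0016, 0.6417, 0.21, 0.1, 0.0854],
    [0, 0, -0.0016, 0.7333, 0.2333, 0.15, 0.0854],
  ],
)

```text
clock: 2.1
eef_pos: [479.3, 194.7, 163.2]
tcp_rot: [3.141, -0.0, 1.543]
contact_force: [0.5, -0.8, 0.8]
opening: 1.005
grasp_force: 0.0
```

In the tool's units: 0.066 m / 0.6 = 0.11, 0.045 m / 0.6 = 0.075.

Call:
move_arm(
  motion=[
    [0, 0, 0, 0.075, 0.0167, 0.0167, 0.0854],
    [0, 0, 0, 0.11, 0.0213, 0.05, 0.0854],
    [0, 0, 0, 0.11, 0.0213, 0.05, 0.0854],
  ],
)

```text
clock: 2.48
eef_pos: [492.3, 259.0, 132.4]
tcp_rot: [-3.139, 0.002, 1.545]
contact_force: [-0.9, 0.6, -0.7]
opening: 0.998
grasp_force: 0.0
```

```bash
python3 - <<'E'
from h import *
print({k:np.round(v,3) for k,v in sensors.sense().items() if k in("eef_pos","tcp_rot","contact_force","qpos")})
im,d,P=cloud("wrist"); save("w1.png",im)
Z=P[...,2]; m=(Z>11)&(Z<30)&(abs(P[...,0]-496)<25)&(P[...,1]>185)&(P[...,1]<305); q=P[m]; print(len(q))
w=q[(q[:,1]>226)&(q[:,1]<272)]
if len(w): f=np.polyfit(w[:,1],w[:,0],1); print(f,np.polyval(f,[207,265]),q[:,1].min(),q[:,1].max())
E
```

```text
{'qpos': array([0.482, 0.326, 1.843, 0.   , 0.976, 0.508]), 'eef_pos': array([492.328, 259.044, 132.361]), 'tcp_rot': array([-3.139e+00,  2.000e-03,  1.545e+00]), 'contact_force': array([-0.942,  0.622, -0.713])}
2799
[2.09694626e-02 4.92445998e+02] [496.78667655 498.00290538] 195.21206777397316 297.14143144554686
```

View pics/w1.png

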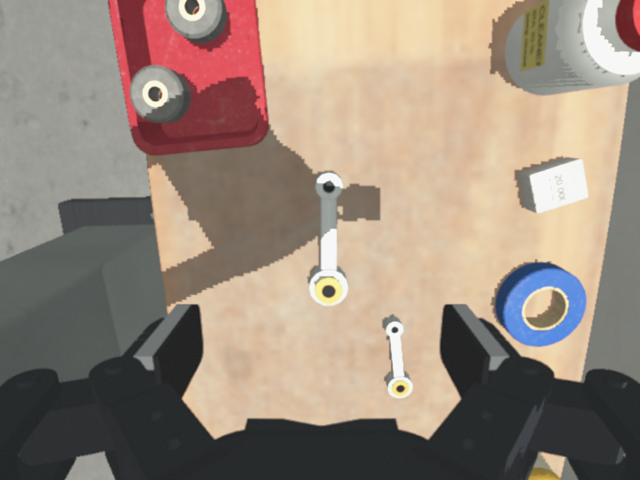

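The wrist view shows the arm's web at column ~329, with its boss at (329,185) and its eye at (328,290). Nothing stands in the fingers' way.

In the tool's units: 0.129 m / 0.6 = 0.215, 0.115 m / 0.6 = 0.1917.

Call:
move_arm(
  motion=[
    [0, 0, 0, 0.01, 0.0077, 0.0667, 0.0854],
    [0, 0, 0, 0.01, 0.0077, 0.1333, 0.06],
    [0, 0, 0, 0.01, 0.0077, 0.1917, 0.05],
    [0, 0, 0, 0.01, 0.0077, 0.215, 0.03],
    [0, 0, 0, 0.01, 0.0077, 0.215, 0.0],
    [0, 0, 0, 0.01, 0.0077, 0.215, 0.0],
    [0, 0, 0, 0.01, 0.0077, 0.215, 0.0],
    [0, 0, 0, 0.01, 0.0077, 0.215, 0.0],
  ],
  grip_force=40,
)

```text
clock: 3.52
eef_pos: [498.7, 264.5, 6.0]
tcp_rot: [3.14, -0.001, 1.543]
contact_force: [0.2, -0.8, -0.5]
opening: -0.004
grasp_force: 0.0
```

In the tool's units: -0.08 m / 0.6 = -0.1333, -0.03 m / 0.6 = -0.05.

Call:
move_arm(
  motion=[
    [0, 0, 0, 0, 0, 0, 0],
    [0, 0, 0, 0, 0, -0.05, 0],
    [0, 0, 0, 0, 0, -0.1333, 0],
    [0, 0, 0, 0, 0, -0.1333, 0],
  ],
)

```text
clock: 4.03
eef_pos: [500.8, 265.6, 88.8]
tcp_rot: [3.136, -0.003, 1.543]
contact_force: [0.0, 1.3, -0.2]
opening: 0.002
grasp_force: 0.0
```

```bash
python3 - <<'E'
from h import *
print({k:np.round(v,3) for k,v in sensors.sense().items() if k in("eef_pos","tcp_rot","contact_force","opening","grasp_force")})
im,d,P=cloud("wrist"); save("w2.png",im)
hsv=cv2.cvtColor(im,cv2.COLOR_RGB2HSV)
i2,d2,Q=cloud("side")
for n,I,X in(("wrist",im,P),("side",i2,Q)):
    h=cv2.cvtColor(I,cv2.COLOR_RGB2HSV); m=(X[...,2]>60)&(X[...,2]<125)&(abs(X[...,0]-497)<20)&(X[...,1]>180)&(X[...,1]<250)
    br=m&(h[...,1]>120)&(h[...,0]>15)&(h[...,0]<32)
    print(n,m.sum(),X[m].min(0),X[m].max(0),br.sum(),np.median(X[br],0) if br.any() else 0)
E
```

```text
{'eef_pos': array([500.823, 265.623,  88.794]), 'tcp_rot': array([ 3.136e+00, -3.000e-03,  1.543e+00]), 'contact_force': array([ 0.006,  1.323, -0.208]), 'grasp_force': np.float64(0.0), 'opening': np.float64(0.002)}Traceback (most recent call last):
  File "<stdin>", line 9, in <module>
    return umr_minimum(a, axis, None, out, keepdims, initial, where)
ValueError: zero-size array to reduction operation minimum which has no identity
```

View pics/w2.png

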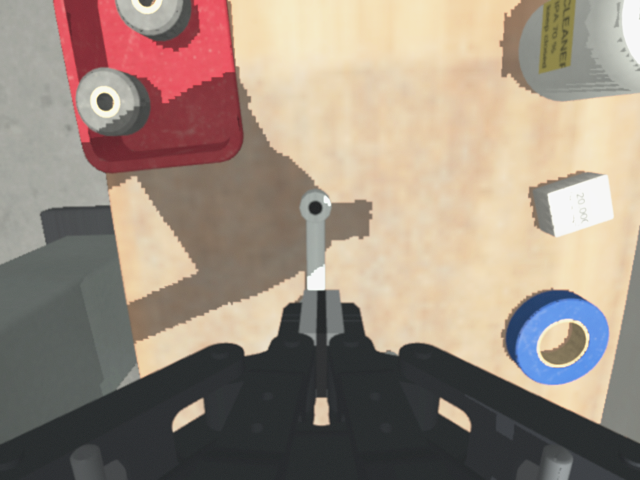

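The fingers closed on nothing: the arm still lies on the bench, with its boss at (315,207) and its web ending at (317,290). I need to find out where it is relative to the fingers.

```bash
python3 - <<'E'
from h import *
for n in("wrist","side","top"):
    I,d,X=cloud(n); m=(X[...,2]>11)&(X[...,2]<30)&(abs(X[...,0]-497)<30)&(X[...,1]>170)&(X[...,1]<320); q=X[m]
    print(n,len(q), q.min(0).round(1),q.max(0).round(1))
    for a in range(180,310,10):
        w=q[(q[:,1]>=a)&(q[:,1]<a+10)]
        if len(w): print(a,len(w),w[:,0].min().round(1),w[:,0].max().round(1),np.median(w[:,2]).round(1))
    f=X[(X[...,2]>80)&(X[...,2]<110)&(abs(X[...,0]-497)<60)&(abs(X[...,1]-265)<40)]
    if len(f): print("finger",len(f),f.min(0).round(1),f.max(0).round(1))
E
```

```text
wrist 2074 [489.  232.4  11. ] [508.6 297.4  17.7]
230 197 491.4 503.3 13.4
240 272 491.6 503.5 13.4
250 284 491.9 503.7 13.3
260 296 492.3 503.9 13.4
270 282 492.6 504.1 13.7
280 449 489.0 508.6 15.7
290 294 489.6 507.5 15.7
side 785 [482.1 194.1  11. ] [511.4 297.1  26.8]
190 13 486.5 501.7 22.8
200 96 482.1 511.4 23.2
210 156 482.7 510.3 18.2
220 75 487.5 505.3 15.6
230 51 491.1 502.8 15.0
240 54 491.1 503.0 15.1
250 53 491.6 503.6 15.5
260 57 491.6 503.4 15.2
270 53 492.0 504.9 16.1
280 105 488.1 508.1 17.8
290 72 489.8 506.4 15.7
top 287 [480.3 192.1  11. ] [508.8 261.4  28.1]
190 43 482.7 506.3 15.2
200 74 480.3 508.8 21.1
210 59 481.2 508.6 19.9
220 28 489.1 501.2 14.3
230 29 488.9 501.1 13.9
240 31 489.1 501.0 13.6
250 22 489.0 500.9 13.5
260 1 500.6 500.6 13.5
```

```bash
python3 - <<'E'
from h import *
for k in range(3):
    print({k:np.round(v,3) for k,v in sensors.sense().items() if k in("clock","eef_pos","tcp_rot","qpos")})
    I,d,X=cloud("side")
save("s2.png",I)
for lo in range(40,260,15):
    f=X[(X[...,2]>lo)&(X[...,2]<lo+15)&(abs(X[...,0]-490)<80)&(X[...,1]>150)&(X[...,1]<330)]
    if len(f): print(lo,len(f),f.min(0).round(0),f.max(0).round(0))
E
```

```text
{'clock': np.float64(4.275), 'qpos': array([0.485, 0.399, 1.864, 0.   , 0.881, 0.513]), 'eef_pos': array([497.341, 263.774,  83.902]), 'tcp_rot': array([-3.140e+00,  1.000e-03,  1.543e+00])}
{'clock': np.float64(4.325), 'qpos': array([0.485, 0.399, 1.864, 0.   , 0.881, 0.513]), 'eef_pos': array([497.41 , 263.822,  83.92 ]), 'tcp_rot': array([-3.140e+00,  1.000e-03,  1.543e+00])}
{'clock': np.float64(4.375), 'qpos': array([ 0.485,  0.399,  1.864, -0.   ,  0.881,  0.513]), 'eef_pos': array([497.527, 263.856,  84.003]), 'tcp_rot': array([-3.140e+00,  1.000e-03,  1.543e+00])}
115 141 [484. 256. 116.] [512. 275. 130.]
130 232 [484. 256. 130.] [512. 275. 145.]
145 201 [481. 258. 145.] [519. 277. 160.]
160 667 [460. 251. 160.] [539. 278. 175.]
175 640 [448. 251. 175.] [551. 282. 190.]
190 862 [437. 251. 190.] [560. 282. 205.]
205 1083 [436. 249. 205.] [559. 285. 220.]
220 602 [456. 257. 220.] [539. 283. 235.]
235 350 [461. 251. 235.] [529. 301. 250.]
250 793 [461. 254. 250.] [531. 301. 265.]
```

View pics/s2.png

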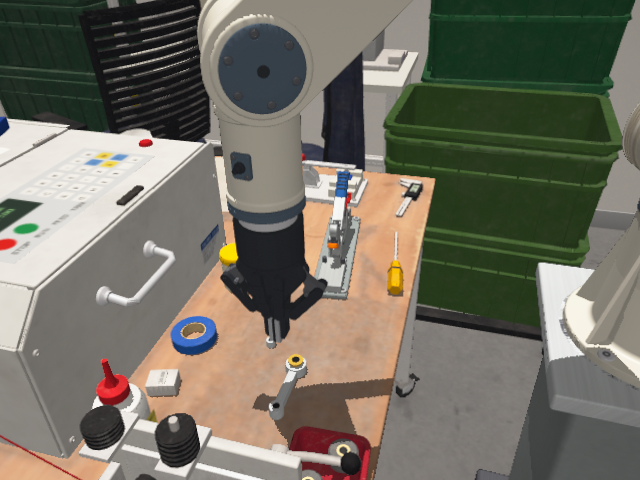

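The side view shows the closed fingers ending near (272,335), well above where the readings say the tip should be. I'll check the depth around there.

```bash
python3 - <<'E'
from h import *
I,d,X=cloud("side")
for v in range(305,356,3): print(v,[(I[v,u].tolist(),X[v,u].round(0).tolist()) for u in (266,272,278)])
save("c2.png",cv2.resize(I[290:420,220:320],(600,600*130//100))[:600])
I,d,X=cloud("wrist")
for v in range(280,400,12): print(v,I[v,340].tolist(),X[v,340].round(0).tolist())
p=camera_params("side");K=p["camera_matrix"];T=np.linalg.inv(p["world_from_camera"])
for pt in((497.5,264,84),(497.5,264,116)):
    c=T[:3,:3]@np.array(pt)+T[:3,3]; print(c[:2]/c[2]*[K[0][0],K[1][1]]+[K[0][2],K[1][2]])
E
```

```text
305 [([32, 33, 36], [505.0, 274.0, 175.0]), ([30, 31, 35], [495.0, 280.0, 182.0]), ([31, 31, 36], [487.0, 281.0, 185.0])]
308 [([32, 33, 37], [505.0, 275.0, 171.0]), ([29, 31, 33], [502.0, 264.0, 162.0]), ([32, 33, 36], [490.0, 275.0, 174.0])]
311 [([31, 32, 35], [505.0, 276.0, 167.0]), ([28, 29, 32], [501.0, 267.0, 161.0]), ([31, 31, 35], [490.0, 274.0, 169.0])]
314 [([31, 31, 34], [505.0, 277.0, 164.0]), ([29, 30, 33], [499.0, 271.0, 160.0]), ([31, 32, 36], [491.0, 274.0, 164.0])]
317 [([30, 31, 36], [506.0, 274.0, 156.0]), ([42, 42, 44], [501.0, 269.0, 153.0]), ([32, 32, 36], [490.0, 277.0, 162.0])]
320 [([31, 32, 35], [509.0, 269.0, 146.0]), ([37, 35, 37], [499.0, 274.0, 154.0]), ([55, 56, 58], [491.0, 274.0, 155.0])]
323 [([32, 32, 36], [509.0, 270.0, 143.0]), ([42, 41, 43], [499.0, 275.0, 149.0]), ([99, 99, 101], [492.0, 272.0, 148.0])]
326 [([34, 34, 37], [509.0, 269.0, 137.0]), ([48, 47, 48], [500.0, 273.0, 143.0]), ([104, 104, 106], [492.0, 274.0, 145.0])]
329 [([31, 32, 36], [509.0, 270.0, 133.0]), ([66, 66, 67], [500.0, 274.0, 138.0]), ([107, 107, 108], [492.0, 273.0, 140.
[... 776 characters left out ...]
96, 158, 132], [553.0, 180.0, 1.0]), ([191, 160, 136], [544.0, 178.0, 1.0]), ([188, 155, 130], [535.0, 176.0, 2.0])]
353 [([199, 161, 132], [550.0, 187.0, 2.0]), ([188, 157, 135], [541.0, 186.0, 3.0]), ([185, 150, 126], [533.0, 182.0, 1.0])]
280 [228, 208, 179] [510.0, 233.0, -1.0]
292 [220, 195, 169] [510.0, 224.0, -0.0]
304 [102, 107, 106] [505.0, 275.0, 132.0]
316 [121, 125, 124] [504.0, 275.0, 142.0]
328 [120, 124, 124] [504.0, 275.0, 150.0]
340 [44, 47, 48] [504.0, 276.0, 158.0]
352 [44, 47, 48] [503.0, 276.0, 165.0]
364 [42, 46, 47] [503.0, 275.0, 169.0]
376 [42, 45, 46] [503.0, 281.0, 183.0]
388 [42, 45, 47] [503.0, 278.0, 183.0]
[279.26780184 356.03013656]
[277.77614111 337.47396722]
```

View pics/c2.png

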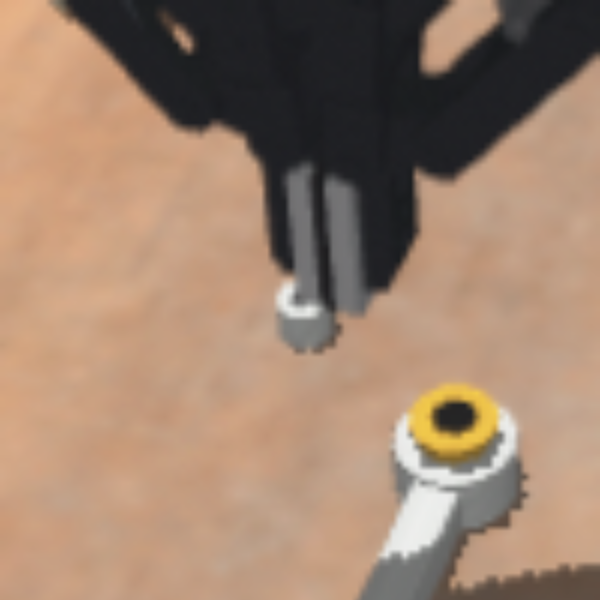

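The crop and both cameras agree: the closed tips are at z≈117 while the reading says 84. So the real tips stand about 33 mm above the reported TCP, and I'll work with that offset and check it again.

In the tool's units: 0.095 m / 0.6 = 0.1583, 0.085 m / 0.6 = 0.1417.

Call:
move_arm(
  motion=[
    [0, 0, 0, 0, 0, 0, 0.05],
    [0, 0, 0, 0, 0, 0.05, 0.05],
    [0, 0, 0, 0, 0, 0.1, 0.05],
    [0, 0, 0, 0, 0, 0.1417, 0.05],
    [0, 0, 0, 0, 0, 0.1583, 0.05],
    [0, 0, 0, 0, 0, 0.1583, 0.05],
    [0, 0, 0, 0, 0, 0.1583, 0.05],
  ],
)

```text
clock: 5.4
eef_pos: [499.0, 264.6, -8.9]
tcp_rot: [3.14, -0.001, 1.543]
contact_force: [0.3, 0.5, 0.1]
opening: 0.582
grasp_force: 0.0
```

```bash
python3 - <<'E'
from h import *
print({k:np.round(v,3) for k,v in sensors.sense().items() if k in("clock","eef_pos","tcp_rot","qpos","opening","contact_force")})
I,d,X=cloud("side")
for lo in range(14,60,4):
    f=X[(X[...,2]>lo)&(X[...,2]<lo+4)&(abs(X[...,0]-498)<60)&(X[...,1]>235)&(X[...,1]<295)]
    if len(f): print(lo,len(f),f.min(0).round(1),f.max(0).round(1))
E
```

```text
{'clock': np.float64(5.4), 'qpos': array([0.485, 0.541, 1.905, 0.   , 0.694, 0.513]), 'eef_pos': array([498.974, 264.636,  -8.915]), 'tcp_rot': array([ 3.140e+00, -1.000e-03,  1.543e+00]), 'contact_force': array([0.262, 0.548, 0.147]), 'opening': np.float64(0.582)}
14 312 [488.3 235.1  14. ] [508.5 295.   18. ]
18 42 [489. 279.  18.] [506.3 291.   20.1]
22 2 [524.4 258.7  24.9] [525.  265.   25.9]
26 21 [467.9 254.1  26.2] [530.5 273.9  29.7]
30 44 [464.2 252.8  30. ] [535.5 275.3  34. ]
34 50 [462.3 253.6  34. ] [538.3 274.7  37.9]
38 69 [460.9 252.6  38. ] [538.4 276.1  41.9]
42 62 [460.7 250.4  42.1] [537.6 276.   45.8]
46 68 [460.6 252.2  46.1] [537.2 274.8  50. ]
50 66 [460.9 254.   50. ] [538.3 275.8  54. ]
54 67 [461.4 252.7  54. ] [538.4 275.1  58. ]
58 48 [460.8 251.9  58. ] [537.5 275.2  62. ]
```

In the tool's units: 0.018 m / 0.6 = 0.03, -0.001 m / 0.6 = -0.0017.

Call:
move_arm(
  motion=[
    [0, 0, 0, 0, -0.0017, 0.03, 0.05],
    [0, 0, 0, 0, -0.0017, 0.03, 0.05],
    [0, 0, 0, 0, -0.0017, 0.03, 0.0],
    [0, 0, 0, 0, -0.0017, 0.03, 0.0],
    [0, 0, 0, 0, -0.0017, 0.03, 0.0],
    [0, 0, 0, 0, -0.0017, 0.03, 0.0],
  ],
  grip_force=50,
)

```text
clock: 6.2
eef_pos: [497.7, 264.4, -27.5]
tcp_rot: [3.141, -0.0, 1.543]
contact_force: [0.9, -0.9, 3.1]
opening: 0.123
grasp_force: 50.7
```

In the tool's units: -0.17 m / 0.6 = -0.2833, -0.15 m / 0.6 = -0.25, -0.146 rad / 6.2832 = -0.0232.

Call:
move_arm(
  motion=[
    [0, 0, 0, 0, 0, -0.05, 0],
    [0, 0, 0, 0, 0, -0.1333, 0],
    [0, 0, -0.008, -0.0833, 0, -0.1333, 0],
    [0, 0, -0.0159, -0.1667, -0.005, -0.1333, 0],
    [0, 0, -0.0232, -0.25, -0.01, -0.1333, 0],
    [0, 0, -0.0232, -0.2833, -0.015, -0.1333, 0],
    [0, 0, -0.0232, -0.2833, -0.015, -0.1333, 0],
    [0, 0, -0.0232, -0.2833, -0.015, -0.1333, 0],
  ],
)

```text
clock: 7.2
eef_pos: [483.7, 95.1, 52.1]
tcp_rot: [3.141, -0.0, 1.689]
contact_force: [0.4, 0.5, -2.6]
opening: 0.121
grasp_force: 50.0
```

```bash
python3 - <<'E'
from h import *
I,d,X=cloud("side"); print({k:np.round(v,3) for k,v in sensors.sense().items() if k in("clock","eef_pos","tcp_rot","contact_force","opening","grasp_force")})
np.savez("s3.npz",I=I,X=X)
h=cv2.cvtColor(I,cv2.COLOR_RGB2HSV)
I2,d2,X2=cloud("top"); h2=cv2.cvtColor(I2,cv2.COLOR_RGB2HSV)
for n,X,h in(("side",X,h),("top",X2,h2)):
    m=(X[...,2]>35)&(X[...,2]<105)&(abs(X[...,0]-490)<35)&(X[...,1]>-10)&(X[...,1]<72)&(h[...,1]>120)&(h[...,0]>15)&(h[...,0]<32)
    print(n,m.sum(),X[m].min(0) if m.any() else 0,X[m].max(0) if m.any() else 0,cv2.minEnclosingCircle(X[m][:,:2].astype(np.float32)) if m.any() else 0)
s=I[180:360,230:400]; save("c3.png",cv2.resize(s,(566,600)))
E
```

```text
{'clock': np.float64(7.25), 'eef_pos': array([483.818,  95.364,  52.164]), 'tcp_rot': array([ 3.141, -0.   ,  1.689]), 'contact_force': array([-0.421, -0.668, -2.898]), 'grasp_force': np.float64(50.026), 'opening': np.float64(0.121)}
side 26 [490.89699877  34.0856317   98.37785844] [500.75868553  51.42524748 104.2615763 ] ((494.01849365234375, 42.75543975830078), 9.214727401733398)
top 0 0 0 0
```

View pics/c3.png

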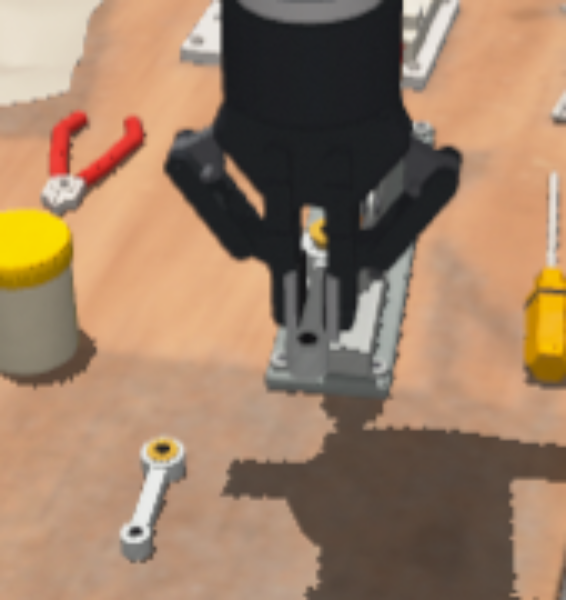

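The arm is held level over the front end of the bed, with the brass bush visible at (320,233) in the crop, in line with the bed. The bush is still proud.

In the tool's units: 0.05 m / 0.6 = 0.0833, 0.04 m / 0.6 = 0.0667.

Call:
move_arm(
  motion=[
    [0, 0, 0, -0.05, 0.005, 0, 0],
    [0, 0, 0, -0.05, 0.005, 0.0333, 0],
    [0, 0, 0, -0.05, 0.005, 0.0667, 0],
    [0, 0, 0, -0.05, 0.005, 0.0833, 0],
    [0, 0, 0, -0.05, 0.005, 0.0833, 0],
    [0, 0, 0, -0.05, 0.005, 0.0833, 0],
  ],
)

```text
clock: 8.05
eef_pos: [490.5, 65.5, 2.6]
tcp_rot: [3.141, 0.0, 1.689]
contact_force: [0.3, 0.6, -1.8]
opening: 0.123
grasp_force: 50.0
```

```bash
python3 - <<'E'
from h import *
i1,d1,X1=cloud("side"); i2,d2,X2=cloud("wrist"); i3,d3,X3=cloud("top"); print({k:np.round(v,3) for k,v in sensors.sense().items() if k in("clock","eef_pos","tcp_rot","contact_force","opening","grasp_force")})
y=np.array([-.119,.9929]); x=np.array([.9929,.119]); c=np.array([508.9,-88.9])+25*y
for n,I,X in(("side",i1,X1),("wrist",i2,X2),("top",i3,X3)):
    L=np.stack([(X[...,:2]-c)@x,(X[...,:2]-c)@y,X[...,2]],-1)
    print(n)
    for zl,zh in((8,12.5),(22.5,26),(37,46)):
        for a in range(50,170,10):
            m=(L[...,1]>=a)&(L[...,1]<a+10)&(L[...,2]>zl)&(L[...,2]<zh)&(abs(L[...,0])<36); 
            if m.sum()>3: print((zl,zh),a,m.sum(),np.percentile(L[m][:,0],[2,98]).round(1),end=" ")
        print()
E
```

```text
{'clock': np.float64(8.2), 'eef_pos': array([490.547,  65.304,   2.777]), 'tcp_rot': array([ 3.141, -0.   ,  1.689]), 'contact_force': array([ 0.343,  0.605, -1.715]), 'grasp_force': np.float64(49.965), 'opening': np.float64(0.125)}
side
(8, 12.5) 50 21 [-30.9 -20.4] (8, 12.5) 60 22 [-31.8 -21.3] (8, 12.5) 70 26 [-31.    5.5] (8, 12.5) 80 14 [-30.7  31.6] (8, 12.5) 90 18 [-31.5  30.9] (8, 12.5) 100 70 [-29.4  30.6] 
(22.5, 26) 70 17 [-20.5   3.9] (22.5, 26) 80 17 [-20.2  11.3] (22.5, 26) 90 11 [-20.7 -15.2] 
(37, 46) 70 4 [ 6.5 14.2] (37, 46) 80 18 [ 1.6 12.1] (37, 46) 90 13 [1.  6.1] (37, 46) 100 12 [0.8 6.1] (37, 46) 110 18 [-0.8  6.3] (37, 46) 120 20 [-2.5  5.9] (37, 46) 130 57 [-16.3  17.8] (37, 46) 140 22 [-9.8 12.2] (37, 46) 150 32 [-9.3 10. ] (37, 46) 160 35 [-6.   5.8] 
wrist
(8, 12.5) 100 4 [-30.1  27.3] 
(22.5, 26) 80 91 [-10.   10.7] 
(37, 46) 80 326 [-9.1  9.8] (37, 46) 90 689 [-5.1  6.2] (37, 46) 100 687 [-5.3  6.1] (37, 46) 110 671 [-4.8  5.6] (37, 46) 120 712 [-4.7  5.8] (37, 46) 130 991 [-16.8  17.3] (37, 46) 140 1028 [-10.5  11.6] (37, 46) 150 747 [-8.8  9.6] (37, 46) 160 440 [-6.3  7.6] 
top
(8, 12.5) 50 6 [-31.4  26.6] 
(22.5, 26) 50 12 [-19.   15.2]
```

In the tool's units: -0.028 m / 0.6 = -0.0467, -0.026 m / 0.6 = -0.0433.

Call:
move_arm(
  motion=[
    [0, 0, 0, 0, -0.0008, 0.0092, 0],
    [0, 0, 0, -0.0167, -0.0008, 0.0092, 0],
    [0, 0, 0, -0.0333, -0.0008, 0.0092, 0],
    [0, 0, 0, -0.0433, -0.0008, 0.0092, 0],
    [0, 0, 0, -0.0467, -0.0008, 0.0092, 0],
    [0, 0, 0, -0.0467, -0.0008, 0.0092, 0],
  ],
)

```text
clock: 8.95
eef_pos: [492.8, 37.1, -3.3]
tcp_rot: [-3.142, 0.0, 1.688]
contact_force: [0.1, 0.5, -2.1]
opening: 0.12
grasp_force: 50.1
```

In the tool's units: 0.001 m / 0.6 = 0.0017, 0.0005 m / 0.6 = 0.0008.

Call:
move_arm(
  motion=[
    [0, 0, 0, 0, 0, 0.0008, 0],
    [0, 0, 0, 0, 0, 0.0017, 0],
    [0, 0, 0, 0, 0, 0.0017, 0],
  ],
)

```text
clock: 9.32
eef_pos: [492.9, 37.3, -3.6]
tcp_rot: [3.141, 0.0, 1.689]
contact_force: [-3.3, -3.4, 11.5]
opening: 0.12
grasp_force: 51.8
```

In the tool's units: -0.002 m / 0.6 = -0.0033, -0.001 m / 0.6 = -0.0017.

Call:
move_arm(
  motion=[
    [0, 0, 0, 0, 0, -0.0008, 0],
    [0, 0, 0, -0.0017, 0, -0.0008, 0],
    [0, 0, 0, -0.0033, 0, -0.0008, 0],
    [0, 0, 0, -0.0033, 0, -0.0008, 0],
  ],
  grip_force=25,
)

```text
clock: 9.82
eef_pos: [493.5, 35.7, -3.5]
tcp_rot: [3.141, -0.0, 1.689]
contact_force: [-1.3, 3.9, 5.6]
opening: 0.124
grasp_force: 51.0
```

In the tool's units: -0.001 m / 0.6 = -0.0017, -0.0005 m / 0.6 = -0.0008.

Call:
move_arm(
  motion=[
    [0, 0, 0, -0.0008, 0, 0, 0],
    [0, 0, 0, -0.0017, 0, 0, 0],
    [0, 0, 0, -0.0017, 0, 0, 0],
  ],
)

```text
clock: 10.2
eef_pos: [493.8, 34.8, -3.5]
tcp_rot: [3.141, -0.0, 1.689]
contact_force: [-1.1, 3.1, 5.1]
opening: 0.119
grasp_force: 51.0
```

In the tool's units: -0.001 m / 0.6 = -0.0017, -0.0005 m / 0.6 = -0.0008.

Call:
move_arm(
  motion=[
    [0, 0, 0, -0.0008, 0, 0, 0],
    [0, 0, 0, -0.0017, 0, 0, 0],
    [0, 0, 0, -0.0017, 0, 0, 0],
  ],
)

```text
clock: 10.58
eef_pos: [494.0, 33.8, -3.5]
tcp_rot: [3.14, -0.0, 1.689]
contact_force: [-1.7, 4.2, 5.8]
opening: 0.121
grasp_force: 51.0
```

In the tool's units: -0.001 m / 0.6 = -0.0017, -0.0005 m / 0.6 = -0.0008.

Call:
move_arm(
  motion=[
    [0, 0, 0, -0.0008, 0, 0, 0],
    [0, 0, 0, -0.0017, 0, 0, 0],
    [0, 0, 0, -0.0017, 0, 0, 0],
  ],
)

```text
clock: 10.95
eef_pos: [494.1, 32.9, -3.5]
tcp_rot: [3.14, -0.001, 1.689]
contact_force: [-1.0, 4.9, 4.8]
opening: 0.122
grasp_force: 51.0
```

Call:
move_arm(
  motion=[
    [0, 0, 0, -0.0008, 0, 0, 0],
    [0, 0, 0, -0.0017, 0, 0, 0],
    [0, 0, 0, -0.0017, 0, 0, 0],
  ],
)

```text
clock: 11.32
eef_pos: [494.3, 32.5, -3.5]
tcp_rot: [3.14, -0.001, 1.688]
contact_force: [0.6, 10.8, 4.3]
opening: 0.12
grasp_force: 51.0
```

In the tool's units: -0.001 m / 0.6 = -0.0017, -0.0005 m / 0.6 = -0.0008.

Call:
move_arm(
  motion=[
    [0, 0, 0, -0.0008, 0, 0, 0],
    [0, 0, 0, -0.0017, 0, 0, 0],
    [0, 0, 0, -0.0017, 0, 0, 0],
  ],
)

```text
clock: 11.7
eef_pos: [494.3, 32.3, -3.5]
tcp_rot: [3.14, -0.002, 1.688]
contact_force: [-0.7, 16.8, 5.1]
opening: 0.12
grasp_force: 51.0
```

In the tool's units: 0.0008 m / 0.6 = 0.0013, -0.0004 m / 0.6 = -0.0007.

Call:
move_arm(
  motion=[
    [0, 0, 0, 0, 0, 0, 0],
    [0, 0, 0, 0.0013, 0, -0.0007, 0],
    [0, 0, 0, 0.0013, 0, -0.0007, 0.03],
    [0, 0, 0, 0.0013, 0, -0.0007, 0.04],
    [0, 0, 0, 0.0013, 0, -0.0007, 0.04],
  ],
)

```text
clock: 12.32
eef_pos: [493.5, 30.9, -3.5]
tcp_rot: [-3.141, 0.0, 1.689]
contact_force: [-1.5, -0.3, -0.1]
opening: 0.47
grasp_force: 0.0
```

Call:
move_arm(
  motion=[
    [0, 0, 0, 0, 0, -0.0333, 0.04],
    [0, 0, 0, 0.0333, 0, -0.1, 0.04],
    [0, 0, 0, 0.1, 0, -0.1667, 0.0],
    [0, 0, 0, 0.1, 0, -0.1667, 0.0],
    [0, 0, 0, 0.1, 0, -0.1667, 0.0],
  ],
)

```text
clock: 12.95
eef_pos: [486.1, 90.4, 96.2]
tcp_rot: [-3.141, 0.0, 1.69]
contact_force: [-0.4, -0.3, -0.0]
opening: 0.003
grasp_force: 0.0
```

```bash
cat > chk.py <<'E'
from h import *
y=np.array([-.119,.9929]); x=np.array([.9929,.119]); c=np.array([508.9,-88.9])+25*y
for n in("side","wrist"):
    I,d,X=cloud(n); L=np.stack([(X[...,:2]-c)@x,(X[...,:2]-c)@y,X[...,2]],-1)
    m=(L[...,2]>36)&(L[...,2]<44)&(abs(L[...,0])<16)&(L[...,1]>62)&(L[...,1]<140); q=L[m]
    h=cv2.cvtColor(I,cv2.COLOR_RGB2HSV)
    b=(h[...,1]>120)&(h[...,0]>15)&(h[...,0]<32)&(L[...,2]>38)&(L[...,2]<52)&(abs(L[...,0])<16)&(abs(L[...,1]-42)<20)
    print(n,len(q),q.min(0) if len(q) else "",q.max(0) if len(q) else "","brass",b.sum(),np.percentile(L[b],[2,50,98],axis=0).round(1) if b.any() else 0)
    if len(q):
        w=q[(q[:,1]>62)&(q[:,1]<108)]; print("web",np.polyfit(w[:,1]-42,w[:,0],1) if len(w)>9 else "","boss",cv2.minEnclosingCircle(q[q[:,1]>112][:,:2].astype(np.float32)))
print({k:np.round(v,2) for k,v in sensors.sense().items() if k in("clock","eef_pos","tcp_rot","contact_force")})
E
python3 chk.py
```

```text
side 211 [-9.57430583 62.36637026 36.04371689] [  9.15842089 132.10656061  43.36141969] brass 61 [[-8.8 32.1 44.3]
 [-1.3 44.2 47.3]
 [ 8.3 51.9 48.8]]
web [ 0.00387041 -0.21336126] boss ((1.138435959815979, 121.39117431640625), 10.756464004516602)
wrist 43 [ -4.60725826 129.47469202  36.03533479] [  5.8516882  131.1902154   40.75605703] brass 101 [[-5.6 35.9 41.9]
 [-2.9 48.3 46.1]
 [ 2.3 53.6 47.6]]
web  boss ((0.6222150325775146, 129.53802490234375), 5.229957103729248)
{'clock': np.float64(13.05), 'eef_pos': array([485.61,  89.9 ,  95.47]), 'tcp_rot': array([-3.14,  0.  ,  1.69]), 'contact_force': array([-0.21, -0.2 , -0.47])}
```

In the tool's units: 0.1 m / 0.6 = 0.1667, 0.09 m / 0.6 = 0.15.

Call:
move_arm(
  motion=[
    [0, 0, 0, 0.0033, 0.0017, 0.0833, 0],
    [0, 0, 0, 0.0033, 0.0025, 0.15, 0],
    [0, 0, 0, 0.0033, 0.0025, 0.1667, 0],
    [0, 0, 0, -0.01, 0.0025, 0.1667, 0],
    [0, 0, 0, -0.0167, 0.0025, 0.1667, 0],
    [0, 0, 0, -0.0167, 0.0025, 0.1667, 0],
  ],
)

```text
clock: 13.8
eef_pos: [490.2, 80.6, -2.2]
tcp_rot: [3.139, -0.0, 1.688]
contact_force: [-0.3, 0.5, 0.4]
opening: 0.001
grasp_force: 0.0
```

In the tool's units: -0.0015 m / 0.6 = -0.0025, -0.001 m / 0.6 = -0.0017.

Call:
move_arm(
  motion=[
    [0, 0, 0, -0.0008, 0, 0, 0],
    [0, 0, 0, -0.0017, 0, 0, 0],
    [0, 0, 0, -0.0025, 0, 0, 0],
    [0, 0, 0, -0.0025, 0, 0, 0],
  ],
)

```text
clock: 14.3
eef_pos: [489.3, 79.5, -3.4]
tcp_rot: [-3.142, -0.0, 1.689]
contact_force: [0.0, 0.7, 0.0]
opening: 0.004
grasp_force: 0.0
```

In the tool's units: -0.0015 m / 0.6 = -0.0025, -0.001 m / 0.6 = -0.0017.

Call:
move_arm(
  motion=[
    [0, 0, 0, -0.0008, 0, 0, 0],
    [0, 0, 0, -0.0017, 0, 0, 0],
    [0, 0, 0, -0.0025, 0, 0, 0],
    [0, 0, 0, -0.0025, 0, 0, 0],
  ],
)

```text
clock: 14.8
eef_pos: [489.5, 77.9, -3.4]
tcp_rot: [-3.142, -0.0, 1.689]
contact_force: [-0.1, -0.4, -0.2]
opening: -0.001
grasp_force: 0.0
```

In the tool's units: -0.001 m / 0.6 = -0.0017, -0.0005 m / 0.6 = -0.0008.

Call:
move_arm(
  motion=[
    [0, 0, 0, -0.0008, 0, 0, 0],
    [0, 0, 0, -0.0017, 0, 0, 0],
    [0, 0, 0, -0.0017, 0, 0, 0],
  ],
)

```text
clock: 15.18
eef_pos: [489.7, 77.0, -3.4]
tcp_rot: [3.142, -0.0, 1.689]
contact_force: [-0.3, -1.4, 0.9]
opening: -0.0
grasp_force: 0.0
```

In the tool's units: -0.001 m / 0.6 = -0.0017, -0.0005 m / 0.6 = -0.0008.

Call:
move_arm(
  motion=[
    [0, 0, 0, -0.0008, 0, 0, 0],
    [0, 0, 0, -0.0017, 0, 0, 0],
    [0, 0, 0, -0.0017, 0, 0, 0],
  ],
)

```text
clock: 15.55
eef_pos: [489.8, 76.6, -3.4]
tcp_rot: [3.141, -0.001, 1.688]
contact_force: [-0.5, 5.1, 0.1]
opening: -0.003
grasp_force: 2.9
```

In the tool's units: -0.15 m / 0.6 = -0.25, -0.11 m / 0.6 = -0.1833.

Call:
move_arm(
  motion=[
    [0, 0, 0, -0.001, 0, 0, 0],
    [0, 0, 0, -0.001, 0, 0, 0],
    [0, 0, 0, 0.0067, 0, 0, 0],
    [0, 0, 0, 0.02, 0, -0.0167, 0],
    [0, 0, 0, 0.02, 0, -0.1, 0],
    [0, 0, 0, 0.02, 0, -0.1833, 0],
    [0, 0, 0, 0.02, 0, -0.25, 0],
    [0, 0, 0, -0.0333, 0, -0.25, 0],
  ],
)

```text
clock: 16.55
eef_pos: [494.6, 57.4, 150.7]
tcp_rot: [3.134, -0.0, 1.691]
contact_force: [0.2, -0.1, -0.8]
opening: 0.0
grasp_force: 0.0
```

In the tool's units: -0.214 m / 0.6 = -0.3567, -0.165 m / 0.6 = -0.275.

Call:
move_arm(
  motion=[
    [0, 0, 0, -0.0917, 0, 0, 0],
    [0, 0, 0, -0.1833, 0, 0, 0],
    [0, 0, 0, -0.275, 0, 0, 0],
    [0, 0, 0, -0.3567, 0, 0, 0],
    [0, 0, 0, -0.3567, 0, 0, 0],
    [0, 0, 0, -0.3567, 0, 0, 0],
  ],
)

```text
clock: 17.3
eef_pos: [517.0, -155.9, 146.8]
tcp_rot: [-3.141, -0.0, 1.688]
contact_force: [-0.6, 0.8, 0.2]
opening: -0.001
grasp_force: 0.0
```

```bash
cat >> chk.py <<'E'
I,d,X=cloud("side"); L=np.stack([(X[...,:2]-c)@x,(X[...,:2]-c)@y,X[...,2]],-1); h=cv2.cvtColor(I,cv2.COLOR_RGB2HSV)
b=(h[...,0]>95)&(h[...,0]<125)&(h[...,1]>120)&(abs(L[...,0])<40)&(abs(L[...,1]+90)<60)&(L[...,2]>30)
print("blue",b.sum(),np.nanpercentile(L[b],[2,50,98],axis=0).round(1) if b.any() else 0)
r=((h[...,0]<6)|(h[...,0]>174))&(h[...,1]>150)&(abs(L[...,0])<20)&(abs(L[...,1]+150)<40)&(L[...,2]>20)
print("red",r.sum(),np.nanpercentile(L[r],[2,50,98],axis=0).round(1) if r.any() else 0)
f=(abs(L[...,0])<45)&(L[...,1]>-200)&(L[...,1]<-60)&(h[...,1]<70)&(L[...,2]>60)&(L[...,2]<260)&(h[...,2]<140)
for a in range(60,260,15):
    g=f&(L[...,2]>=a)&(L[...,2]<a+15)
    if g.sum()>4: print(a,g.sum(),L[g].min(0).round(0),L[g].max(0).round(0))
E
python3 chk.py
```

```text
side 211 [-9.55743029 62.39556765 36.03268179] [  9.12279141 130.63018552  42.68893146] brass 68 [[-8.9 32.1 42.3]
 [-0.3 44.4 47.4]
 [ 9.4 52.3 49. ]]
web [-0.01453905  0.63514571] boss ((0.1467854082584381, 121.13551330566406), 10.40057373046875)
wrist 0   brass 11 [[-9.5 38.8 44.9]
 [ 9.2 40.1 46.5]
 [ 9.8 42.3 47.6]]
{'clock': np.float64(17.4), 'eef_pos': array([ 517.11, -155.2 ,  146.76]), 'tcp_rot': array([-3.14, -0.  ,  1.69]), 'contact_force': array([ 0.43, -0.67,  0.26])}
blue 249 [[ -10.2 -107.1  108.6]
 [  -1.4  -84.2  122. ]
 [   8.4  -61.6  136.1]]
red 47 [[  -9.3 -180.2   46. ]
 [  -4.9 -158.5   51.2]
 [  -1.3 -134.7   53.9]]
60 9 [-12. -90.  61.] [ -9. -79.  65.]
105 16 [-11. -86. 107.] [ 12. -61. 119.]
120 12 [ -11. -106.  120.] [ 11. -89. 134.]
135 8 [ -10. -112.  135.] [  11. -105.  139.]
180 88 [-12. -97. 180.] [ 15. -81. 195.]
195 125 [-13. -93. 195.] [ 14. -79. 210.]
210 144 [ -25. -103.  210.] [ 26. -77. 225.]
225 350 [ -39. -105.  225.] [ 42. -77. 240.]
240 313 [ -44. -105.  240.] [ 45. -72. 255.]
255 103 [ -44. -102.  255.] [ 45. -74. 260.]
```

In the tool's units: 0.055 m / 0.6 = 0.0917, -0.006 m / 0.6 = -0.01.

Call:
move_arm(
  motion=[
    [0, 0, 0, -0.01, 0, 0.05, 0],
    [0, 0, 0, -0.01, 0, 0.0733, 0],
    [0, 0, 0, -0.01, 0, 0.08, 0],
    [0, 0, 0, -0.01, 0, 0.0867, 0],
    [0, 0, 0, -0.01, 0, 0.0917, 0],
    [0, 0, 0, -0.01, 0, 0.0917, 0],
  ],
)

```text
clock: 18.2
eef_pos: [518.3, -162.4, 91.8]
tcp_rot: [3.141, 0.0, 1.689]
contact_force: [-1.3, -2.5, 3.7]
opening: -0.003
grasp_force: 1.7
```

In the tool's units: 0.008 m / 0.6 = 0.0133, 0.006 m / 0.6 = 0.01.

Call:
move_arm(
  motion=[
    [0, 0, 0, 0, 0, 0.0033, 0],
    [0, 0, 0, 0, 0, 0.0067, 0],
    [0, 0, 0, 0, 0, 0.01, 0],
    [0, 0, 0, 0, 0, 0.0133, 0],
  ],
)

```text
clock: 18.7
eef_pos: [518.4, -162.5, 83.6]
tcp_rot: [3.141, 0.0, 1.689]
contact_force: [-0.0, -4.0, 5.6]
opening: -0.001
grasp_force: 2.8
```

In the tool's units: 0.005 m / 0.6 = 0.0083, 0.004 m / 0.6 = 0.0067.

Call:
move_arm(
  motion=[
    [0, 0, 0, 0, 0, 0.0033, 0],
    [0, 0, 0, 0, 0, 0.0067, 0],
    [0, 0, 0, 0, 0, 0.0083, 0],
    [0, 0, 0, 0, 0, 0.0083, 0],
  ],
)

```text
clock: 19.2
eef_pos: [518.7, -163.2, 79.3]
tcp_rot: [3.14, 0.001, 1.689]
contact_force: [-1.0, -5.4, 11.3]
opening: 0.001
grasp_force: 5.6
```

In the tool's units: 0.006 m / 0.6 = 0.01, 0.004 m / 0.6 = 0.0067.

Call:
move_arm(
  motion=[
    [0, 0, 0, 0, 0, 0.0033, 0],
    [0, 0, 0, 0, 0, 0.0067, 0],
    [0, 0, 0, 0, 0, 0.01, 0],
    [0, 0, 0, 0, 0, 0.01, 0],
  ],
)

```text
clock: 19.7
eef_pos: [518.7, -162.8, 73.0]
tcp_rot: [3.14, 0.001, 1.689]
contact_force: [-0.2, -3.8, 8.1]
opening: 0.002
grasp_force: 3.8
```

In the tool's units: 0.008 m / 0.6 = 0.0133, 0.002 m / 0.6 = 0.0033.

Call:
move_arm(
  motion=[
    [0, 0, 0, 0, 0, 0.0033, 0],
    [0, 0, 0, 0, 0, 0.0067, 0],
    [0, 0, 0, 0, 0, 0.01, 0],
    [0, 0, 0, 0, 0, 0.0133, 0],
    [0, 0, 0, 0, 0, 0.0133, 0],
  ],
)

```text
clock: 20.32
eef_pos: [518.4, -162.3, 64.6]
tcp_rot: [3.141, 0.0, 1.689]
contact_force: [2.6, -2.5, 4.3]
opening: -0.004
grasp_force: 2.0
```

In the tool's units: 0.008 m / 0.6 = 0.0133, 0.004 m / 0.6 = 0.0067.

Call:
move_arm(
  motion=[
    [0, 0, 0, 0, 0, 0.0033, 0],
    [0, 0, 0, 0, 0, 0.0067, 0],
    [0, 0, 0, 0, 0, 0.01, 0],
    [0, 0, 0, 0, 0, 0.0133, 0],
    [0, 0, 0, 0, 0, 0.0133, 0],
  ],
)

```text
clock: 20.95
eef_pos: [517.3, -162.0, 56.0]
tcp_rot: [-3.14, -0.001, 1.689]
contact_force: [-0.5, -0.0, 1.2]
opening: 0.001
grasp_force: 0.5
```

In the tool's units: 0.006 m / 0.6 = 0.01, 0.004 m / 0.6 = 0.0067.

Call:
move_arm(
  motion=[
    [0, 0, 0, 0, 0, 0.0033, 0],
    [0, 0, 0, 0, 0, 0.0067, 0],
    [0, 0, 0, 0, 0, 0.01, 0],
    [0, 0, 0, 0, 0, 0.01, 0],
  ],
)

```text
clock: 21.45
eef_pos: [517.8, -162.2, 50.3]
tcp_rot: [-3.141, -0.0, 1.689]
contact_force: [-0.4, 0.0, -0.4]
opening: -0.0
grasp_force: 0.0
```

```bash
python3 chk.py | grep -E "clock|blue|red|brass"
```

```text
side 202 [-9.53336755 62.2902374  36.14364431] [  9.0527039  130.88872337  43.04938098] brass 16 [[-9.4 38.5 40.5]
wrist 0   brass 0 0
{'clock': np.float64(21.55), 'eef_pos': array([ 518.01, -162.32,   50.52]), 'tcp_rot': array([-3.14, -0.  ,  1.69]), 'contact_force': array([ 0.52, -0.28, -0.44])}
blue 100 [[ -10.8 -109.9   71.5]
red 16 [[  -9.8 -176.    49.3]
```

In the tool's units: 0.0045 m / 0.6 = 0.0075, 0.004 m / 0.6 = 0.0067.

Call:
move_arm(
  motion=[
    [0, 0, 0, 0, 0, 0.0033, 0],
    [0, 0, 0, 0, 0, 0.0067, 0],
    [0, 0, 0, 0, 0, 0.0075, 0],
    [0, 0, 0, 0, 0, 0.0075, 0],
  ],
)

```text
clock: 22.1
eef_pos: [518.2, -162.4, 46.9]
tcp_rot: [3.141, 0.0, 1.689]
contact_force: [-2.8, 0.9, 11.0]
opening: 0.0
grasp_force: 5.7
```

In the tool's units: 0.0008 m / 0.6 = 0.0013.

Call:
move_arm(
  motion=[
    [0, 0, 0, 0, 0, 0.0013, 0],
    [0, 0, 0, 0, 0, 0.0013, 0],
  ],
)

```text
clock: 22.35
eef_pos: [518.3, -162.5, 46.6]
tcp_rot: [3.141, 0.0, 1.689]
contact_force: [-5.9, 0.6, 18.8]
opening: 0.001
grasp_force: 9.2
```

In the tool's units: -0.09 m / 0.6 = -0.15, -0.05 m / 0.6 = -0.0833.

Call:
move_arm(
  motion=[
    [0, 0, 0, 0, 0, -0.0167, 0],
    [0, 0, 0, 0, 0, -0.0833, 0],
    [0, 0, 0, 0, 0, -0.15, 0],
    [0, 0, 0, 0, 0, -0.15, 0],
    [0, 0, 0, 0, 0, -0.15, 0],
    [0, 0, 0, 0, 0, -0.15, 0],
  ],
)

```text
clock: 23.1
eef_pos: [517.1, -162.0, 134.0]
tcp_rot: [-3.14, -0.001, 1.689]
contact_force: [-0.1, 0.3, -0.2]
opening: 0.004
grasp_force: 0.0
```

```bash
python3 chk.py
```

```text
side 211 [-9.68459313 62.53673988 36.10125853] [  9.04112853 131.09772552  42.79504797] brass 17 [[-9.5 40.  41.7]
 [-0.  48.6 42.8]
 [ 9.5 52.6 45.5]]
web [ 0.0188906  -0.98815623] boss ((0.13079358637332916, 121.21955871582031), 10.149874687194824)
wrist 0   brass 42 [[-9.9 37.  40.3]
 [-8.1 40.6 41.9]
 [ 9.9 44.4 47.7]]
{'clock': np.float64(23.2), 'eef_pos': array([ 517.35, -162.11,  134.15]), 'tcp_rot': array([-3.14, -0.  ,  1.69]), 'contact_force': array([-0.05, -0.42, -0.63])}
blue 127 [[ -10.6 -115.7   72.6]
 [  -2.   -88.6   78.2]
 [   7.7  -64.8   80.3]]
red 41 [[  -9.3 -180.1   49.3]
 [  -3.4 -170.7   52.8]
 [   8.5 -148.1   54.9]]
60 15 [ -12. -108.   61.] [ 11. -75.  74.]
75 8 [   2. -109.   76.] [ 10. -62.  80.]
165 66 [ -13. -104.  168.] [ 13. -86. 180.]
180 122 [ -13. -109.  180.] [ 13. -87. 195.]
195 124 [ -21. -112.  195.] [ 19. -87. 210.]
210 324 [ -37. -114.  210.] [ 39. -82. 225.]
225 302 [ -44. -115.  225.] [ 45. -80. 240.]
240 327 [ -45. -111.  240.] [ 45. -80. 255.]
255 122 [ -44. -103.  255.] [ 43. -80. 260.]
```

In the tool's units: 0.107 m / 0.6 = 0.1783, 0.095 m / 0.6 = 0.1583.

Call:
move_arm(
  motion=[
    [0, 0, 0, -0.0833, 0, 0, 0],
    [0, 0, 0, -0.12, 0, 0, 0],
    [0, 0, 0, -0.12, 0, 0.0833, 0],
    [0, 0, 0, -0.12, 0, 0.1583, 0],
    [0, 0, 0, -0.12, 0, 0.1783, 0],
    [0, 0, 0, -0.12, 0, 0.1783, 0],
  ],
)

```text
clock: 24.0
eef_pos: [526.3, -233.6, 28.1]
tcp_rot: [-3.14, -0.001, 1.689]
contact_force: [0.9, 0.1, 0.8]
opening: 0.0
grasp_force: 0.0
```

Call:
move_arm(
  motion=[
    [0, 0, 0, 0, 0, 0.005, 0],
    [0, 0, 0, 0, 0, 0.01, 0],
    [0, 0, 0, 0, 0, 0.015, 0],
    [0, 0, 0, 0, 0, 0.02, 0],
  ],
)

```text
clock: 24.5
eef_pos: [527.6, -234.9, 17.3]
tcp_rot: [3.139, 0.002, 1.689]
contact_force: [-0.2, -5.4, 8.3]
opening: -0.002
grasp_force: 3.7
```

In the tool's units: 0.005 m / 0.6 = 0.0083, 0.002 m / 0.6 = 0.0033.

Call:
move_arm(
  motion=[
    [0, 0, 0, 0, 0, 0.0033, 0],
    [0, 0, 0, 0, 0, 0.0067, 0],
    [0, 0, 0, 0, 0, 0.0083, 0],
    [0, 0, 0, 0, 0, 0.0083, 0],
  ],
)

```text
clock: 25.0
eef_pos: [527.8, -235.3, 12.3]
tcp_rot: [3.139, 0.003, 1.689]
contact_force: [-0.8, -5.9, 6.5]
opening: 0.002
grasp_force: 3.4
```

In the tool's units: 0.004 m / 0.6 = 0.0067, 0.002 m / 0.6 = 0.0033.

Call:
move_arm(
  motion=[
    [0, 0, 0, 0, 0, 0.0033, 0],
    [0, 0, 0, 0, 0, 0.0067, 0],
    [0, 0, 0, 0, 0, 0.0067, 0],
  ],
)

```text
clock: 25.38
eef_pos: [527.8, -235.4, 8.4]
tcp_rot: [3.139, 0.003, 1.689]
contact_force: [-0.2, -5.8, 5.9]
opening: -0.004
grasp_force: 4.0
```

```bash
python3 chk.py | grep -A2 -E "clock|blue|red"
```

```text
{'clock': np.float64(25.48), 'eef_pos': array([ 527.78, -235.39,    8.41]), 'tcp_rot': array([3.14, 0.  , 1.69]), 'contact_force': array([-0.99, -5.67,  6.89])}
blue 250 [[ -10.5 -108.4  106.1]
 [  -1.4  -87.   119.5]
 [   9.8  -62.4  132.7]]
red 20 [[  -9.1 -171.5   37.4]
 [  -5.4 -152.6   41.5]
 [  -2.3 -141.4   44.2]]
```

The handle has sprung open. I'll lift off and check.

In the tool's units: -0.18 m / 0.6 = -0.3, -0.13 m / 0.6 = -0.2167.

Call:
move_arm(
  motion=[
    [0, 0, 0, 0.0033, 0, -0.0167, 0],
    [0, 0, 0, 0, 0, -0.05, 0],
    [0, 0, 0, -0.0167, 0, -0.1333, 0],
    [0, 0, 0, -0.05, 0, -0.2167, 0],
    [0, 0, 0, -0.05, 0, -0.3, 0],
    [0, 0, 0, -0.05, 0, -0.3, 0],
    [0, 0, 0, -0.05, 0, -0.3, 0],
    [0, 0, 0, -0.05, 0, -0.3, 0],
  ],
)

```text
clock: 26.52
eef_pos: [529.1, -262.9, 185.7]
tcp_rot: [-3.139, -0.002, 1.689]
contact_force: [0.3, -0.3, 0.2]
opening: 0.001
grasp_force: 0.0
```

```bash
python3 chk.py; python3 - <<'E'
from h import *
I,_,_=cloud("side"); save("f.png",cv2.resize(I[150:310,290:400],(412,600),interpolation=cv2.INTER_CUBIC))
E
```

```text
side 210 [-9.54110371 62.80025716 36.14074541] [  8.87024082 130.39028338  43.1288985 ] brass 55 [[-9.1 30.7 40.9]
 [-0.1 43.4 42.6]
 [ 9.3 51.1 44.5]]
web [-0.00707183  0.21694013] boss ((0.6142048239707947, 120.40565490722656), 10.489980697631836)
wrist 0   brass 0 0
{'clock': np.float64(26.62), 'eef_pos': array([ 529.34, -263.12,  185.91]), 'tcp_rot': array([-3.14, -0.  ,  1.69]), 'contact_force': array([ 0.79, -0.85,  0.09])}
blue 234 [[ -10.3 -106.7  108.1]
 [  -1.7  -83.3  120.9]
 [   8.4  -61.5  136.2]]
red 41 [[  -9.4 -181.4   46.5]
 [  -5.3 -159.2   50.9]
 [  -2.5 -133.8   54.2]]
60 9 [-12. -89.  60.] [ -9. -78.  65.]
105 5 [-11. -84. 106.] [ 11. -60. 118.]
120 12 [  -7. -109.  121.] [ 11. -88. 135.]
210 25 [  -9. -198.  219.] [  11. -189.  225.]
225 101 [ -13. -200.  225.] [  13. -188.  240.]
240 108 [ -13. -198.  240.] [  13. -187.  255.]
255 37 [ -15. -198.  255.] [  16. -189.  260.]
```

View pics/f.png

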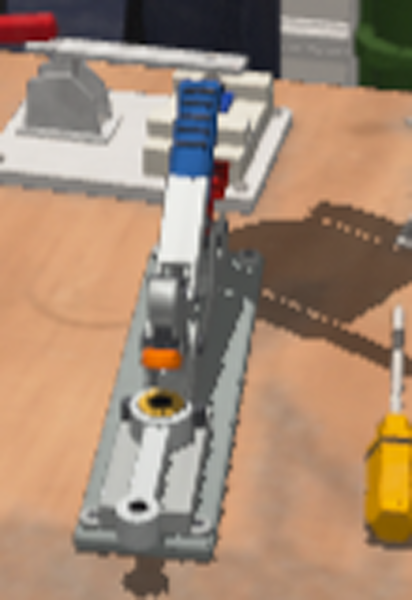

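The view shows the jaw open, with its orange tip at (162,357). The bush at (160,402) is flush and the eye sits between the pins.

```bash
python3 -c "from rig import order; print(order.sign_off())"
```

```text
the job is handed in; nothing more can be done
None
```

I handed the job in after about 27 s: the arm is left on the bed against both pins, the bush measures flush to within camera accuracy, and the pliers locked by themselves and were then released open. The highest force read at the wrist was about 19 N, the spare parts were not touched, and sign-off returned no verdict.

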